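# Fit the pump-head plate on the sloping dowel cradle

### The arm

A 7-joint arm with a two-finger parallel gripper is mounted at the origin on the work surface. World frame = base frame: x ahead of the robot, y to its left, z up, the work surface at z = 0. Lengths are in mm, angles in rad, forces in N, time in s.
With the tool pointing down it reaches from about 375 to 925 mm from the base axis. Payload 3.1 kg.
Tool frame: the origin (TCP) lies at the very end of the fingers, on their centre line; the grasp point (between the pads) lies 19 mm behind it; z points along the fingers, y is the line along which they close (so a half turn about z gives the same grasp; the last joint's range is limited). The gripper opens to 85 mm and grips with 20 to 120 N. Pads are 22 mm wide; open, the fingers measure 114 mm over their backs; the gripper's body (76 mm by 85 mm) begins 54 mm behind the grasp point. The pads swing forward as they close: fully open they stand 13 mm farther back than shut.
Start: joints at [-1.277, 0.383, 0.044, 1.598, -0.018, 1.161, -0.05], TCP at [248.182, 600.757, 231.269] pointing down, gripper open.
Joint ranges: [-2.61, 2.61], [-0.41, 2.15], [-1.48, 1.57], [0, 2.5], [-1.57, 4.71], [0.05, 1.97], [-2.85, 2.85]. Speed limits (rad/s): [2.79, 2.79, 3.14, 3.14, 3.14, 3.14, 3.14].

### API

Orientations are given as [roll, pitch, yaw] about the fixed x, y, z axes, in that order (R = Rz(yaw) Ry(pitch) Rx(roll)).
In Python, from cell import sense, cams, job gives the robot as it stands. The module is installed in compiled form; this text tells all that it offers.
- The arm moves only by the tool move_arm, never from a script. Its argument "targets" is one flat list of numbers, 5 for each row, row after row: the shift along the tool's x, y, z in mm, then the turn about the tool's z in degrees, then the closure, from 0 (fully open) to 1 (shut). A call has 1 to 20 rows; each row is the pose to reach, as a shift and turn from the pose commanded when the call began, along the tool's axes at that moment; what a row does not reach only later rows make up. A row lasts 1/12 s, in which the tool goes at most 41.7 mm and 7.16 degrees, less where a joint would pass 70% of its speed; a pose out of reach is approached as far as the arm can. A call with a gripper value outside its range is refused whole. The fingers move at their own pace and stop on an object; the grip force is fixed at half the most. Time passes only in rows, so rows that repeat a pose let the fingers close. It gives the time, the measured TCP pose, the force, the opening and the grip force at its end, in the units of the state.
- sense(): the state, without advancing time (a new reading comes with each control period).
- cams.get_image(name): name is "scene" or "top"; returns the picture (400x640x3 uint8, red, green, blue); there is no depth.
- cams.camera_params(name): a dict with "K" (3x3 intrinsics, pixels), "dist_coeffs" ([k1, k2, p1, p2, k3] as OpenCV has them; the pictures are not rectified), "rvec" (rotation vector, rad) and "tvec" (3), from world to camera coordinates, as OpenCV has them. Camera axes: x right, y down, z forward; pixel columns grow to the right and rows downward; lengths in mm; the calibration is good to about 2 mm. A picture is of the moment at which its call begins. camera_params takes no time and is no camera call.
- job.hand_in(): hands the job in; it is judged then, once.
The state is a dict: "time_s": time; "q": joint angles; "joint_velocities": joint speeds; "tau": joint torques, N m; "ee_pos": TCP position; "tcp_rot": TCP orientation; "ft_force": force on the tool from outside, world axes, zero at the start; "wrist_torque": the same for the moment, N m; "finger_gap": finger opening in mm; "grasp_force": force on a finger pad.
Only numpy, scipy, OpenCV 4.12 (cv2) and the standard library are available. Lean on these libraries where they do the work, as an engineer would, in place of code of your own. Each camera call takes 0.05 s, during which the arm holds its last target. There are 200 camera calls.

### The job

Two handled aluminium plates lie flat on the teal bench riser; one of them has holes that match the two dowel pins of the sloping blue cradle. Slide that plate on the riser until its handle hangs over the riser's edge, take it by the handle's cross bar, and put it down over both pins so that it lies fully home and flat on the sloping deck, then let go. Leave the other plate and the other things where they are.

Things in the scene. Friction and masses are not known exactly. Their poses are not given: they have to be found in the camera images.
- stand: Teal bench riser, fixed: top board 280 mm (x) x 260 mm (y) x 12 mm, upper face 70 mm above the work surface. Origin: centre of its footprint on the work surface. The plates' handles point to its -y edge (at y = -130 mm), which is free in front and below (leg panels at least 49 mm inside it).
- plate_wide: Loose aluminium plate, about 180 g. Square body 100 x 100 x 6 mm, two 11 mm holes on its y axis, 70 mm apart (35 mm either side of centre). It fits the pins. On its -y side a handle 3 mm thick, level with the underside: a cross bar 84 mm (x) x 22 mm (y), centred at y = -91 mm, and a finger slot 60 mm (x) x 30 mm (y) between it and the body. Origin: centre of the body's underside; z up.
- plate_close: Loose aluminium plate, about 180 g. Square body 100 x 100 x 6 mm, two 11 mm holes on its y axis, 44 mm apart (22 mm either side of centre). It does not fit. On its -y side a handle 3 mm thick, level with the underside: a cross bar 84 mm (x) x 22 mm (y), centred at y = -91 mm, and a finger slot 60 mm (x) x 30 mm (y) between it and the body. Origin: centre of the body's underside; z up.
- plate_wide_bar (a point): Centre of the cross bar of plate_wide's handle, at half the bar's thickness (1.5 mm above the underside, 91 mm from the body centre). Axes as the plate's.
- deck: Blue cradle's deck, fixed: face 110 mm (x) x 90 mm (y), sloping 25 degrees, facing up and to the robot. Origin: centre of the face, 85 mm above the table; z is its normal, x runs up the slope, y is level. Two brass pins, 8 mm thick, square to the face at y = +35 and -35 mm, 16 mm tall, last 6 mm tapered. Cradle 90 mm wide in y; the handle hangs free beyond either side, either way round fits.
- union: Brass cylinder, 18 mm diameter, 22 mm tall, standing on the riser behind and between the plates (near x = 0, y = 112 mm of the riser). Bystander: leave it alone. Origin: centre of its underside.
- bottle: Clear glass bottle with blue cap, 60 mm diameter, 120 mm tall. Bystander: leave it alone. Origin: centre of its underside.
- beaker: Clear open beaker, 64 mm across, 55 mm tall. Bystander: leave it alone. Origin: centre of its underside.
- wrench: Steel wrench lying flat, 150 mm long. Bystander: leave it alone. Origin: under its middle, handle to -x.
- screwdriver: Screwdriver lying flat, 160 mm long. Bystander: leave it alone. Origin: under its middle, handle to -x.
- collar: Brass ring, 44 mm diameter, 16 mm tall. Bystander: leave it alone. Origin: centre of its underside.
- jar: Small amber jar, 44 mm diameter, 45 mm tall. Bystander: leave it alone. Origin: centre of its underside.
Things that resemble listed ones, but are neither listed nor needed, are in the scene too. What is shaped like the plate_wide but black, orange or yellow is not meant.

How it is judged (in metres and radians):
On the way, in this order (a step that is already met when the one before it is completed fails the run):
1. The matching plate lies flat on the riser with its handle's cross bar beyond the riser's edge (y of plate_wide_bar in the frame of stand below -0.141 m and angle between plate_wide's own z axis and vertical below 0.06 rad and z of plate_wide in the frame of stand between 0.066 and 0.075 m and contact force between plate_wide and stand above 0.2 N), for 0.2 s.
2. The fingers carry the plate clear of the riser (contact force between the fingers and plate_wide above 1 N and contact force between plate_wide and stand below 0.05 N and height (world z) of plate_wide above 0.085 m), for 0.2 s.
At the end, for the whole second after the job is handed in: The plate with the 70 mm hole spacing lies on the sloping deck over both pins: its centre within 6 mm of the deck's centre, its underside within 2.5 mm of the deck and parallel to it within 0.05 rad, at rest and released; the other plate is still within 30 mm of where it lay on the riser (distance between plate_wide and deck below 0.006 m and z of plate_wide in the frame of deck below 0.0025 m and angle between the z axis of plate_wide and the z axis of deck, either way round below 0.05 rad and angle between the y axis of plate_wide and the y axis of deck, either way round below 0.12 rad and linear speed of plate_wide below 0.02 m/s and contact force between the fingers and plate_wide below 0.05 N and distance of plate_close from where it was at the start of the episode below 0.03 m); the robot touches nothing.
It fails at once if The other plate is moved by more than 30 mm (distance of plate_close from where it was at the start of the episode above 0.03 m).
It fails at once if One of the bystanders (union, bottle, beaker, wrench, screwdriver, collar, jar) is moved by more than 40 mm (distance of any of union, bottle, beaker, wrench, screwdriver, collar, jar from where it was at the start of the episode above 0.04 m).
It also fails if it takes over 51 s, if anything falls off the work surface, if the arm or the gripper's body presses on something with over 40 N, if the wrist force passes 120 N, or if a joint passes its speed limit or range.

## Working session

There is one attempt and no reset: what is moved stays moved. The work goes in short steps, Python scripts to look and compute and a tool call to move; the robot and the scene stay as the last step left them, time stands still between calls to the robot, and variables do not carry over. Pictures are saved under pics/ and viewed, at most 10 in all, crops included, and the job is handed in when it is done.

Besides the shell and the picture viewer there is one more tool, called after "Request:" by a JSON object that holds its "api" and its "payload". move_arm: Moves the arm, as the interface text tells. Its arguments: {"type":"object","properties":{"targets":{"type":"array"}},"required":["targets"]}

```bash
mkdir -p pics; cat > h.py <<'E'
import numpy as np, cv2
from cell import sense, cams, job
from scipy.spatial.transform import Rotation as R
def P(n):
    p=cams.camera_params(n); return np.array(p["K"],float),np.array(p["dist_coeffs"],float),np.array(p["rvec"],float).ravel(),np.array(p["tvec"],float).ravel()
def ray(n,px):
    K,d,r,t=P(n); u=cv2.undistortPoints(np.array(px,float).reshape(-1,1,2),K,d).reshape(-1,2)
    M=R.from_rotvec(r).as_matrix(); return -M.T@t, np.c_[u,np.ones(len(u))]@M
def onz(n,px,z):
    c,d=ray(n,px); return c+d*((z-c[2])/d[:,2])[:,None]
def proj(n,X):
    K,d,r,t=P(n); return cv2.projectPoints(np.array(X,float).reshape(-1,3),r,t,K,d)[0].reshape(-1,2)
def shot(n,f,crop=None,s=1):
    im=cams.get_image(n)[:,:,::-1]
    if crop: x0,y0,x1,y1=crop; im=im[y0:y1,x0:x1]
    im=cv2.resize(im,None,fx=s,fy=s,interpolation=cv2.INTER_CUBIC); cv2.imwrite("pics/"+f,im)
E
python3 - <<'E'
from h import *
a=cams.get_image("scene");b=cams.get_image("top")
cv2.imwrite("pics/a_scene.png",a[:,:,::-1]);cv2.imwrite("pics/a_top.png",b[:,:,::-1])
for n in("scene","top"):
    K,d,r,t=P(n);print(n,K.round(0).tolist(),d.round(3),(ray(n,[[320,200]])[0]).round(0), onz(n,[[0,0],[639,0],[320,200],[0,399],[639,399]],0).round(0).tolist())
print(sense())
E
```

```text
scene [[506.0, 0.0, 321.0], [0.0, 506.0, 200.0], [0.0, 0.0, 1.0]] [-0.079  0.     0.     0.     0.   ] [1266. -169. 1436.] [[-1023.0, -932.0, 0.0], [-105.0, 1878.0, 0.0], [454.0, 118.0, 0.0], [783.0, -931.0, 0.0], [1353.0, 757.0, 0.0]]
top [[416.0, 0.0, 319.0], [0.0, 416.0, 196.0], [0.0, 0.0, 1.0]] [0.028 0.    0.    0.    0.   ] [ 305.   89. 1462.] [[1224.0, 1340.0, 0.0], [1244.0, -1025.0, 0.0], [489.0, 119.0, 0.0], [-195.0, 1164.0, 0.0], [-135.0, -919.0, 0.0]]
{'time_s': 0.1, 'q': array([-1.27679994,  0.38376607,  0.04383124,  1.59942906, -0.01790256,
        1.16117025, -0.04989908]), 'joint_velocities': array([ 0.00185673, -0.00198142, -0.00155415, -0.00441952, -0.00091391,
        0.00055669, -0.00075472]), 'tau': array([ 2.79085507e-03, -4.34724641e+01,  1.02948055e+00, -2.50456059e+01,
        1.09536090e-02,  5.34880630e-03, -2.17412401e-05]), 'ee_pos': array([247.87405043, 599.96013268, 229.99876739]), 'tcp_rot': array([-3.13921532e+00,  1.20978074e-04,  2.74988098e+00]), 'ft_force': array([ 0.06052939, -0.22903468, -0.67968115]), 'wrist_torque': array([0.01203071, 0.05037622, 0.00891384]), 'grasp_force': 0.0, 'finger_gap': 85.20558164933573}
```

View pics/a_scene.png

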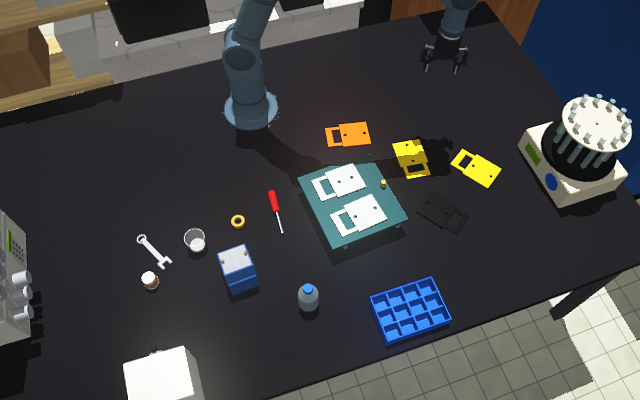

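View pics/a_top.png

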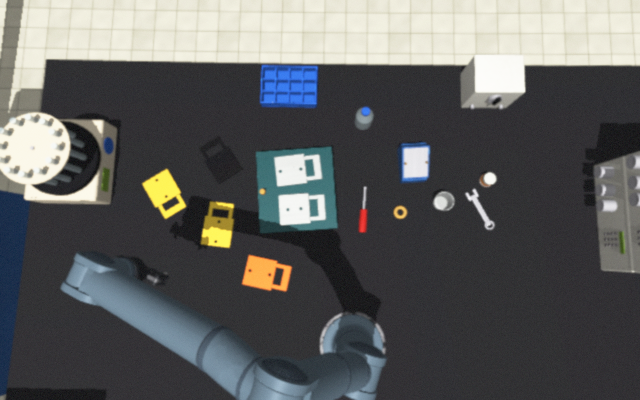

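The scene picture shows two white plates on the teal riser, at about (340,181) and (359,214). In the top picture they are at (293,170) and (298,208). Things that could be mistaken for the plate are orange (350,134), yellow (411,158) and (477,168), and black (441,213). The cradle is at (237,265). Next I'll take close crops of the plates and the cradle.

```bash
python3 - <<'E'
import cv2,numpy as np
a=cv2.imread("pics/a_scene.png");b=cv2.imread("pics/a_top.png")
f=lambda im,x,y,w,h,s:cv2.resize(im[y:y+h,x:x+w],None,fx=s,fy=s,interpolation=cv2.INTER_CUBIC)
cv2.imwrite("pics/c1.png",f(a,292,155,120,98,6))
c=np.vstack([f(b,250,140,95,100,5.0)]);d=f(b,390,135,50,55,5);e=f(a,208,235,60,64,5)
o=np.zeros((600,800,3),np.uint8);o[:500,:475]=c;o[:275,500:750]=d;o[280:600,500:800]=e
cv2.imwrite("pics/c2.png",o)
E
```

```text
(no output)
```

View pics/c1.png

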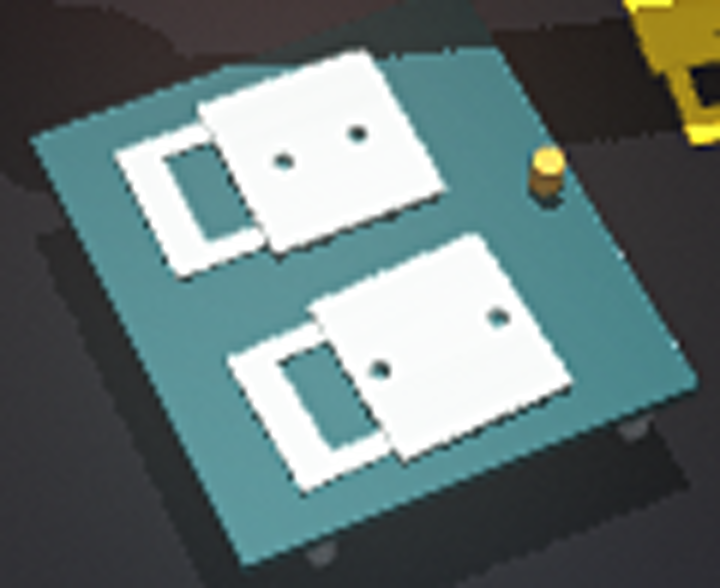

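View pics/c2.png

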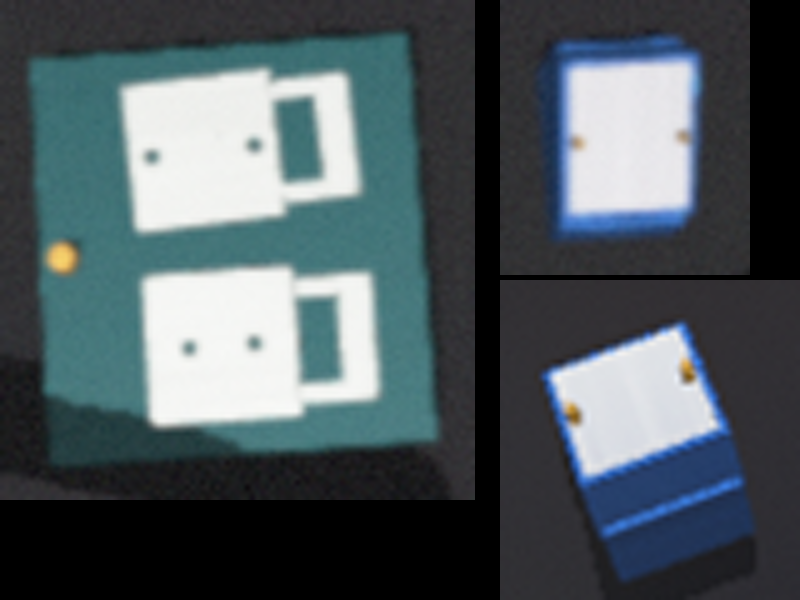

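In c1 the lower plate has its holes far apart, at (379,369) and (498,317), so it is plate_wide. In the top picture it is the upper plate, at (293,170). The upper plate in c1 has close holes at (283,161) and (357,133), so it is plate_close. The deck's pins show in both views. I'll fit poses from both views.

```bash
cat > fit.py <<'E'
from h import *
from scipy.optimize import least_squares
s25,c25=np.sin(np.radians(25)),np.cos(np.radians(25))
def sc(p,o,s,off=(0,0)): return (np.array(p,float)-off+.5)/s-.5+np.array(o)
S=lambda p:sc(p,(292,155),6); T=lambda p:sc(p,(250,140),5)
DT=lambda p:sc(p,(390,135),5,(500,0)); DS=lambda p:sc(p,(208,235),5,(500,280))
def fit(obs,z0,x0,tilt=0):
    Rt=R.from_euler('y',-tilt,degrees=True)
    def X(p,q): return R.from_euler('z',p[2]).apply(Rt.apply(q))+[p[0],p[1],z0]
    def f(p): return np.concatenate([(proj(n,X(p,q))-px).ravel() for n,q,px in obs])
    r=least_squares(f,x0,loss='soft_l1'); return r.x, f(r.x).reshape(-1,2)
if __name__=="__main__":
    b=[(-50,50,6),(50,50,6),(50,-50,6),(-50,-50,6),(0,35,6),(0,-35,6),(-42,-102,3),(42,-102,3)]
    ps=[(477,233),(571,381),(405,461),(310,303),(498,317),(379,369),(227,357),(306,492)]
    pt=[(120,86),(120,86),(285,217),(0,0)]
    pt=[(136,232),(120,86),(270,68),(285,217),(151,156),(254,145),(362,194),(347,72)]
    st=[(-140,-130,0),(140,-130,0),(140,130,0)]
    dk=[(-55,-45,0),(-55,45,0),(55,45,0),(55,-45,0),(0,-35,10),(0,35,10)]
    ds=[(545,372),(684,324),(727,432),(585,480),(572,412),(687,371)]
    dt=[(695,216),(562,218),(560,58),(699,56),(684,136),(577,142)]
    for nm,both in(("plate",([("scene",b,S(ps))],[("top",b,T(pt))],70,0)),
      ("stand",([("scene",st,S([(32,137),(243,562),(697,380)]))],[("top",st+[(-140,130,0)],T([(438,440),(408,33),(30,60),(50,465)]))],70,0)),
      ("deck",([("scene",dk,DS(ds))],[("top",dk,DT(dt))],85,25))):
        s,t,z,ti=both
        for o in(s,t,s+t):
            p,r=fit([(n,np.array(q,float),x) for n,q,x in o],z,[500,0,0],ti); print(nm,p.round(3),"rms px",np.sqrt((r**2).mean()).round(2))
        print(r.round(1).tolist())
E
python3 fit.py
```

```text
plate [5.81578e+02 2.20840e+02 1.41000e-01] rms px 0.27
plate [580.954 220.826 383.41 ] rms px 0.32
plate [5.81270e+02 2.20857e+02 1.39000e-01] rms px 0.31
[[-0.1, -0.2], [0.3, -0.0], [-0.5, -0.5], [-0.1, 0.3], [0.2, -0.1], [0.3, -0.0], [0.0, 0.2], [-0.4, -0.5], [0.3, -0.3], [0.5, 0.2], [-0.4, 0.3], [-0.1, -0.8], [0.2, -0.0], [0.1, -0.3], [-0.4, -0.2], [-0.3, 0.2]]
stand [5.14232e+02 2.00563e+02 8.90000e-02] rms px 0.55
stand [5.15892e+02 2.00372e+02 8.90000e-02] rms px 0.17
stand [5.15279e+02 2.00416e+02 8.90000e-02] rms px 0.42
[[-0.7, -0.5], [0.0, 0.7], [0.9, 0.4], [-0.0, 0.2], [0.0, 0.0], [0.0, -0.1], [-0.1, 0.6]]
deck [ 613.425 -199.938  119.446] rms px 0.65
deck [ 612.423 -199.151   25.194] rms px 0.37
deck [ 612.93  -199.579   44.046] rms px 0.54
[[-0.3, 0.0], [0.5, -0.6], [0.8, -0.1], [-1.0, 1.3], [0.2, -0.6], [0.2, -0.6], [-0.2, -0.7], [-0.3, 0.1], [0.5, 0.1], [0.0, -0.8], [0.2, 0.2], [0.5, 0.0]]
```

```bash
cat >> h.py <<'E'
def to(x,y,z,yaw=None):
    s=sense(); M=R.from_euler('xyz',s["tcp_rot"]).as_matrix(); d=M.T@(np.array([x,y,z])-s["ee_pos"])
    a=0 if yaw is None else -np.degrees((yaw-s["tcp_rot"][2]+np.pi)%(2*np.pi)-np.pi)
    print("t",round(s["time_s"],2),"pos",s["ee_pos"].round(1),"rot",s["tcp_rot"].round(3),"F",s["ft_force"].round(1),"gap",round(s["finger_gap"],1),"-> shift",d.round(1),"turn",round(a,1))
E
python3 -c "
from h import *
to(593.9,130.8,130,3.281)"
```

```text
t 0.1 pos [247.9 600.  230. ] rot [-3.139  0.     2.75 ] F [ 0.1 -0.2 -0.7] gap 85.2 -> shift [-498.9 -301.3  100.8] turn -30.4
```

Request:
{"api": "move_arm", "payload": {"targets": [-499,-301,70,-30.4,0.55,-499,-301,70,-30.4,0.55,-499,-301,70,-30.4,0.55,-499,-301,70,-30.4,0.55,-499,-301,70,-30.4,0.55,-499,-301,70,-30.4,0.55,-499,-301,70,-30.4,0.55,-499,-301,70,-30.4,0.55,-499,-301,70,-30.4,0.55,-499,-301,70,-30.4,0.55,-499,-301,70,-30.4,0.55,-499,-301,70,-30.4,0.55,-499,-301,70,-30.4,0.55,-499,-301,70,-30.4,0.55,-499,-301,70,-30.4,0.55,-499,-301,70,-30.4,0.55,-499,-301,70,-30.4,0.55,-499,-301,70,-30.4,0.55,-499,-301,70,-30.4,0.55,-499,-301,70,-30.4,0.55]}}

```text
time_s: 1.77
ee_pos: [593.5, 134.6, 161.4]
tcp_rot: [3.14, -0.0, -2.999]
ft_force: [0.3, 0.2, -0.7]
finger_gap: 38.4
grasp_force: 0.0
```

```bash
python3 -c "
from h import *
to(593.9,130.8,90,3.281)
shot('scene','d1.png',(300,140,420,240),5)"
```

```text
t 1.77 pos [593.5 134.6 161.4] rot [ 3.14  -0.    -2.999] F [ 0.3  0.2 -0.7] gap 38.4 -> shift [ 0.2 -3.9 71.4] turn 0.2
```

View pics/d1.png

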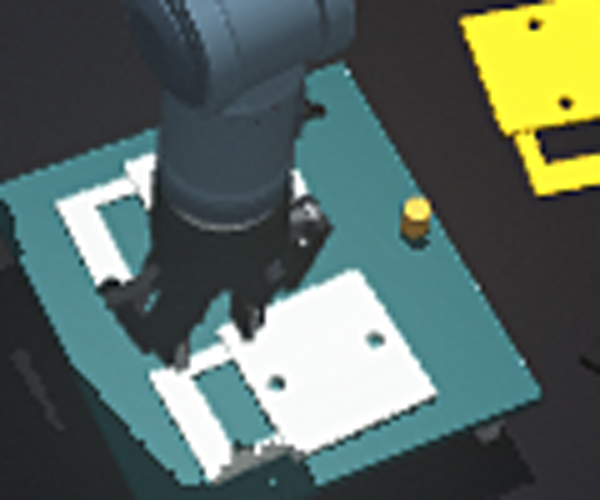

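The gripper hovers over the handle, with fingertips at crop (180,362) and (250,330) along the plate's y axis. I'll correct the position and go down.

Request:
{"api": "move_arm", "payload": {"targets": [0,-4,20,0,0.55,0,-4,50,0,0.55,0,-4,78,0,0.55,0,-4,80,0,0.55,0,-4,80,0,0.55,0,-4,80,0,0.55]}}

```text
time_s: 2.32
ee_pos: [595.7, 128.8, 82.4]
tcp_rot: [3.141, 0.001, -3.002]
ft_force: [-0.7, -0.2, 0.5]
finger_gap: 38.6
grasp_force: 0.0
```

```bash
python3 -c "
from h import *
to(593.9,130.8,72,3.281)
shot('scene','d2.png',(300,160,400,240),7)"
```

```text
t 2.32 pos [595.7 128.8  82.4] rot [ 3.141e+00  1.000e-03 -3.002e+00] F [-0.7 -0.2  0.5] gap 38.6 -> shift [ 1.5  2.2 10.4] turn 0.0
```

View pics/d2.png

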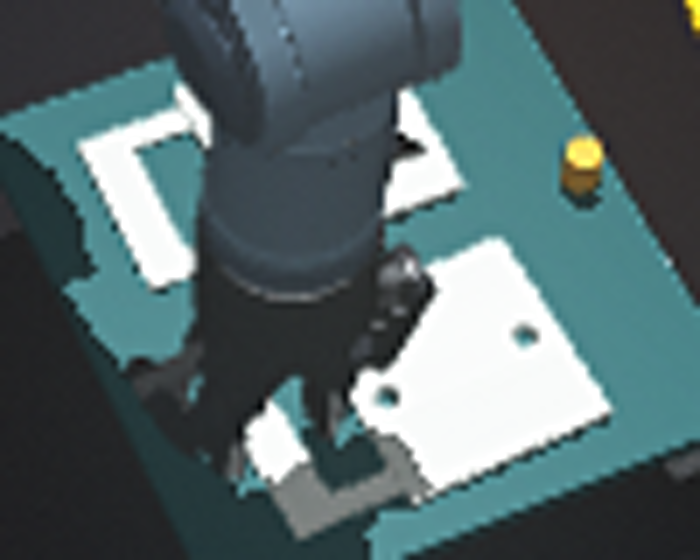

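The inner finger is at crop (335,430), over the slot, and the outer one at (238,480), outside the bar. I'll go down gently until it touches.

Request:
{"api": "move_arm", "payload": {"targets": [0,2,3,0,0.55,0,2,6,0,0.55,0,2,9,0,0.55,0,2,10,0,0.55,0,2,10,0,0.55]}}

```text
time_s: 2.78
ee_pos: [594.4, 130.0, 71.0]
tcp_rot: [-3.142, -0.001, -3.003]
ft_force: [-0.0, -0.4, 0.9]
finger_gap: 38.9
grasp_force: 0.0
```

Request:
{"api": "move_arm", "payload": {"targets": [0,0,1,0,0.55,0,0,1,0,0.55]}}

```text
time_s: 2.95
ee_pos: [594.7, 130.0, 70.2]
tcp_rot: [-3.142, -0.0, -3.003]
ft_force: [1.3, -0.1, -0.6]
finger_gap: 38.3
grasp_force: 0.0
```

Request:
{"api": "move_arm", "payload": {"targets": [0,0,1,0,0.55,0,0,1,0,0.55]}}

```text
time_s: 3.12
ee_pos: [594.7, 130.0, 69.1]
tcp_rot: [-3.142, -0.0, -3.003]
ft_force: [0.3, 0.2, 0.3]
finger_gap: 38.6
grasp_force: 0.0
```

Request:
{"api": "move_arm", "payload": {"targets": [0,0,1,0,0.55,0,0,1,0,0.55]}}

```text
time_s: 3.28
ee_pos: [594.8, 130.0, 68.9]
tcp_rot: [3.141, -0.0, -3.003]
ft_force: [-0.7, -1.1, 4.3]
finger_gap: 38.2
grasp_force: 1.9
```

Request:
{"api": "move_arm", "payload": {"targets": [0,0,1,0,0.55,0,0,1,0,0.55]}}

```text
time_s: 3.45
ee_pos: [594.8, 130.1, 68.8]
tcp_rot: [3.141, -0.001, -3.003]
ft_force: [-4.1, -0.8, 9.3]
finger_gap: 38.1
grasp_force: 4.4
```

Request:
{"api": "move_arm", "payload": {"targets": [0,0,1,0,0.55,0,0,1,0,0.55]}}

```text
time_s: 3.62
ee_pos: [594.9, 130.0, 68.8]
tcp_rot: [3.141, -0.001, -3.003]
ft_force: [-5.7, -1.2, 13.3]
finger_gap: 38.4
grasp_force: 6.8
```

Contact came at measured z ≈ 68.9. I'll back off to about 0.7 mm above the riser and pull along the plate's −y axis.

Request:
{"api": "move_arm", "payload": {"targets": [0,0,-3.5,0,0.55,0,-6,-3.5,0,0.55,0,-12,-3.5,0,0.55,0,-18,-3.5,0,0.55,0,-24,-3.5,0,0.55,0,-30,-3.5,0,0.55,0,-36,-3.5,0,0.55,0,-40,-3.5,0,0.55,0,-40,-3.5,0,0.55]}}

```text
time_s: 4.37
ee_pos: [600.4, 88.1, 69.6]
tcp_rot: [-3.14, -0.0, -3.005]
ft_force: [-0.3, 0.0, 1.0]
finger_gap: 38.7
grasp_force: 0.0
```

```bash
python3 -c "
from h import *
to(593.9,130.8,72,3.281)
shot('scene','d3.png',(280,150,400,250),6)"
```

```text
t 4.37 pos [600.4  88.1  69.6] rot [-3.14  -0.    -3.005] F [-0.3  0.   1. ] gap 38.7 -> shift [ 0.7 43.2 -2.4] turn -0.2
```

View pics/d3.png

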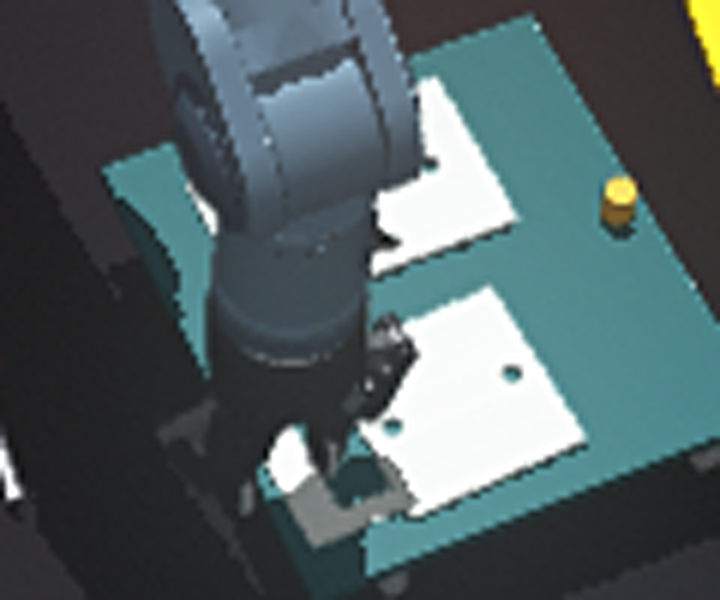

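The far corner of the body moved from image (387,218) to (378,223), about 33 mm, so the plate slides as expected. I'll pull 62 mm more.

Request:
{"api": "move_arm", "payload": {"targets": [0,-6,0,0,0.55,0,-12,0,0,0.55,0,-18,0,0,0.55,0,-24,0,0,0.55,0,-30,0,0,0.55,0,-36,0,0,0.55,0,-42,0,0,0.55,0,-48,0,0,0.55,0,-54,0,0,0.55,0,-59,0,0,0.55,0,-62,0,0,0.55,0,-62,0,0,0.55,0,-62,0,0,0.55,0,-62,0,0,0.55]}}

```text
time_s: 5.58
ee_pos: [609.1, 29.1, 70.0]
tcp_rot: [-3.141, 0.0, -3.003]
ft_force: [-0.4, -0.5, -0.8]
finger_gap: 38.6
grasp_force: 0.0
```

```bash
python3 -c "
from h import *
to(593.9,130.8,72,3.281)
shot('scene','d4.png',(280,150,400,250),6)"
```

```text
t 5.58 pos [609.1  29.1  70. ] rot [-3.141  0.    -3.003] F [-0.4 -0.5 -0.8] gap 38.6 -> shift [  0.9 102.9  -2.1] turn -0.0
```

View pics/d4.png

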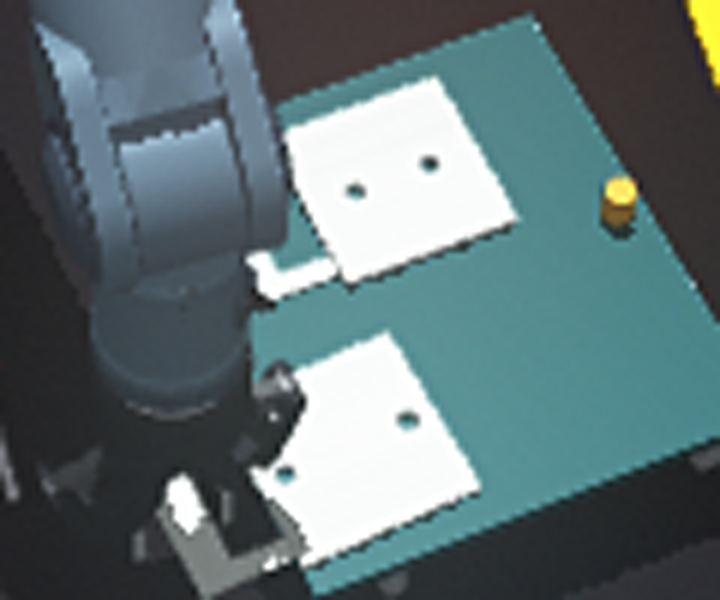

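The plate is overhanging. Its body corners are at crop (387,333), (481,490) and (307,566), its holes at (408,419) and (284,473). I'll measure the pose.

```bash
python3 - <<'E'
from fit import *
px=sc([(387,333),(481,490),(307,566),(408,419),(284,473)],(280,150),6)
p,r=fit([("scene",np.array([(-50,50,6),(50,50,6),(50,-50,6),(0,35,6),(0,-35,6)],float),px)],70,[595,120,.13])
R0=R.from_euler('z',p[2]); bar=R0.apply([0,-91,0])[:2]+p[:2]
print(p.round(3),r.round(1).tolist(),"bar",bar.round(1),"in stand",R.from_euler('z',-.089).apply([bar[0]-515.3,bar[1]-200.4,0]).round(1))
to(bar[0],bar[1],57,p[2]+np.pi)
E
```

```text
[5.95341e+02 1.25343e+02 1.38000e-01] [[0.1, 0.0], [-0.0, -0.6], [-0.4, 0.0], [-0.0, 0.2], [0.3, 0.2]] bar [607.9  35.2] in stand [  77.5 -172.8    0. ]
t 5.63 pos [609.   29.2  69.9] rot [-3.142  0.    -3.002] F [0.5 0.  0.6] gap 38.5 -> shift [ 0.3  6.1 12.9] turn 0.1
```

The bar is at stand y = −173 mm. I'll lower the fingers so the bar sits at the grasp point, centre on it and close.

Request:
{"api": "move_arm", "payload": {"targets": [0,3,4,0,0.55,0,6,8,0,0.55,0,7,12,0,0.55,0,7,16,0,0.55,0,7,17,0,0.55,0,7,17,0,0.6,0,7,17,0,0.65,0,7,17,0,0.7,0,7,17,0,0.75,0,7,17,0,0.8,0,7,17,0,1,0,7,17,0,1,0,7,17,0,1,0,7,17,0,1,0,7,17,0,1]}}

```text
time_s: 6.88
ee_pos: [608.2, 35.7, 53.1]
tcp_rot: [-3.141, 0.001, -3.003]
ft_force: [-1.0, -1.3, 3.2]
finger_gap: 19.7
grasp_force: 58.6
```

Request:
{"api": "move_arm", "payload": {"targets": [0,0,-3,0,1,0,0,-8,0,1,0,0,-16,0,1,0,0,-24,0,1,0,0,-32,0,1,0,0,-42,0,1,0,0,-52,0,1,0,0,-65,0,1,0,0,-78,0,1,0,0,-90,0,1,0,0,-95,0,1,0,0,-95,0,1,0,0,-95,0,1]}}

```text
time_s: 7.97
ee_pos: [608.0, 36.0, 148.2]
tcp_rot: [3.142, 0.001, -3.003]
ft_force: [0.1, -0.8, -2.6]
finger_gap: 20.2
grasp_force: 58.6
```

```bash
python3 -c "
from h import *
to(593.9,130.8,72,3.281)
shot('scene','d5.png',(270,130,410,240),5)"
```

```text
t 7.97 pos [608.   36.  148.2] rot [ 3.142e+00  1.000e-03 -3.003e+00] F [ 0.1 -0.8 -2.6] gap 20.2 -> shift [ 0.9 95.8 76.2] turn -0.0
```

View pics/d5.png

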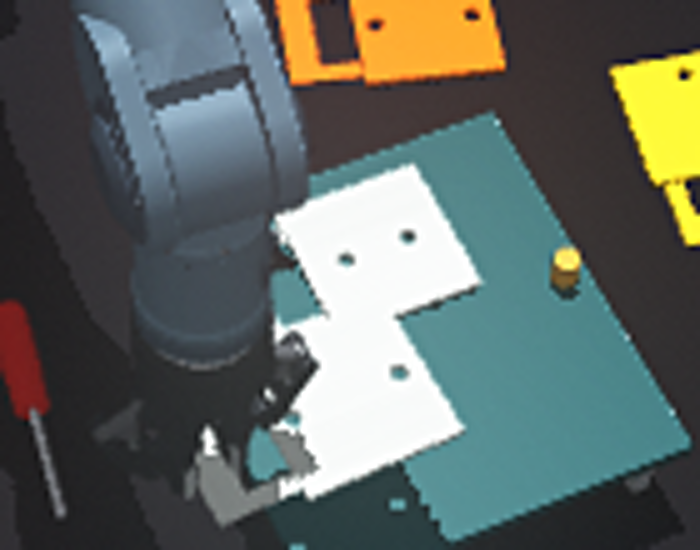

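The plate is held by its bar and clear of the riser. Its body corners are at crop (400,318), (465,428) and (313,500), its holes at (399,372) and (289,418). I'll fit its sag.

```bash
python3 - <<'E'
from fit import *
px=sc([(400,318),(465,428),(313,500),(399,372),(289,418)],(270,130),5)
q=np.array([(-50,50,6),(50,50,6),(50,-50,6),(0,35,6),(0,-35,6)],float)
X=lambda p,q:R.from_euler('xyz',[p[3],p[4],p[2]]).apply(q)+[p[0],p[1],165]
# pose with z at bar = 165 (underside), p = bar xy
f=lambda p:(proj("scene",X(p,q+[0,91,0]))-px).ravel()
r=least_squares(f,[608,36,.138,0,0]);print(r.x.round(3),r.fun.reshape(-1,2).round(1).tolist())
E
```

```text
[ 6.11595e+02  3.56170e+01  7.60000e-02  5.20000e-02 -2.15000e-01] [[-1.5, -1.2], [0.4, -0.1], [-1.4, -1.1], [1.3, 1.3], [1.2, 1.1]]
```

```bash
python3 - <<'E'
from fit import *
px=sc([(465,428),(313,500),(399,372),(289,418)],(270,130),5)
q=np.array([(50,50,6),(50,-50,6),(0,35,6),(0,-35,6)],float)
for m in((0,0),(1,0),(1,1)):
    X=lambda p,q:R.from_euler('xyz',[p[3]*m[0],p[4]*m[1],p[2]]).apply(q)+[p[0],p[1],165]
    f=lambda p:(proj("scene",X(p,q+[0,91,0]))-px).ravel()
    r=least_squares(f,[608,36,.138,0,0]);print(m,r.x.round(3),r.fun.reshape(-1,2).round(1).tolist())
E
```

```text
(0, 0) [6.10347e+02 3.55400e+01 1.59000e-01 0.00000e+00 0.00000e+00] [[-0.2, -0.1], [-0.4, -0.1], [-0.1, -0.1], [0.7, 0.4]]
(1, 0) [ 6.10142e+02  3.57050e+01  1.63000e-01 -1.20000e-02  0.00000e+00] [[-0.2, -0.1], [-0.3, -0.2], [-0.2, -0.1], [0.7, 0.4]]
(1, 1) [ 6.09798e+02  3.58600e+01  1.65000e-01 -1.40000e-02  2.60000e-02] [[-0.2, 0.0], [-0.3, -0.1], [-0.2, -0.2], [0.7, 0.3]]
```

The plate hangs level within about 1°. Next I'll carry it to hover beside the pins.

```bash
python3 -c "
from h import *
to(613.1,-290.7,148,.063+np.pi)"
```

```text
t 8.02 pos [607.4  36.  147.4] rot [ 3.142e+00 -1.000e-03 -3.003e+00] F [-0.  -0.7 -1.4] gap 19.9 -> shift [  39.6 -324.3   -0.6] turn 4.4
```

Request:
{"api": "move_arm", "payload": {"targets": [1,-8,0,0,1,3,-24,0,0,1,6,-48,0,0.5,1,9,-74,0,1,1,12,-100,0,1.5,1,15,-126,0,2,1,19,-152,0,2.5,1,22,-178,0,3,1,25,-204,0,3.5,1,28,-230,0,4,1,31,-256,0,4.4,1,34,-280,0,4.4,1,37,-300,0,4.4,1,39,-316,0,4.4,1,39.6,-324,0,4.4,1,39.6,-324,10,4.4,1,39.6,-324,22,4.4,1,39.6,-324,30,4.4,1,39.6,-324,32,4.4,1,39.6,-324,32,4.4,1]}}

```text
time_s: 9.68
ee_pos: [612.7, -287.3, 113.3]
tcp_rot: [3.139, -0.004, -3.077]
ft_force: [-0.9, -0.1, -1.2]
finger_gap: 19.8
grasp_force: 58.7
```

```bash
python3 - <<'E'
from h import *
to(613.1,-290.7,113,.063+np.pi)
a=cams.get_image("scene")[:,:,::-1];b=cams.get_image("top")[:,:,::-1]
cv2.imwrite("pics/e_s.png",a);cv2.imwrite("pics/e_t.png",b)
# predicted plate centre pixels
for n in("scene","top"): print(n,proj(n,[[607.4,-199.9,136],[612.9,-199.6,85]]).round(0).tolist())
f=lambda im,x,y,w,h,s:cv2.resize(im[y:y+h,x:x+w],None,fx=s,fy=s,interpolation=cv2.INTER_CUBIC)
o=np.zeros((560,800,3),np.uint8);o[:560,:480]=f(a,190,225,60*1,70,8);o[:420,490:790]=f(b,395,135,50,70,6)
cv2.imwrite("pics/e1.png",o)
E
```

```text
t 9.68 pos [ 612.7 -287.3  113.3] rot [ 3.139 -0.004 -3.077] F [-0.9 -0.1 -1.2] gap 19.8 -> shift [-0.2 -3.4  0.3] turn 0.1
scene [[232.0, 250.0], [235.0, 259.0]]
top [[419.0, 160.0], [415.0, 162.0]]
```

Request:
{"api": "move_arm", "payload": {"targets": [0,0,0,0,1,0,0,0,0,1,0,0,0,0,1]}}

```text
time_s: 10.03
ee_pos: [613.9, -290.6, 116.6]
tcp_rot: [-3.141, 0.001, -3.08]
ft_force: [-0.5, -0.3, -3.5]
finger_gap: 19.5
grasp_force: 58.7
```

```bash
python3 - <<'E'
from h import *
to(613.1,-290.7,113,.063+np.pi)
a=cams.get_image("scene")[:,:,::-1];b=cams.get_image("top")[:,:,::-1]
cv2.imwrite("pics/e_s.png",a);cv2.imwrite("pics/e_t.png",b)
f=lambda im,x,y,w,h,s:cv2.resize(im[y:y+h,x:x+w],None,fx=s,fy=s,interpolation=cv2.INTER_CUBIC)
o=np.zeros((560,790,3),np.uint8);o[:,:480]=f(a,200,225,60,70,8);o[:420,490:]=f(b,392,130,50,70,6)
cv2.imwrite("pics/e1.png",o)
E
```

```text
t 10.03 pos [ 613.9 -290.6  116.6] rot [-3.141e+00  1.000e-03 -3.080e+00] F [-0.5 -0.3 -3.5] gap 19.5 -> shift [ 0.9 -0.1  3.5] turn -0.1
```

View pics/e1.png

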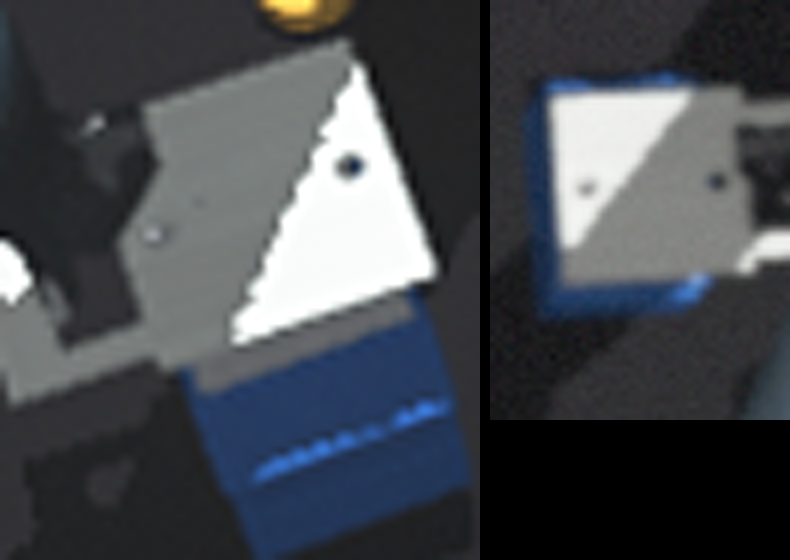

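The plate hovers over the cradle. In the scene crop its corners are (350,40), (437,270), (165,370) and (143,103) with holes at (348,166) and (153,236); in the top crop the holes are at (586,188) and (716,181). I'll fit its pose with both cameras, using the same calibration as for the deck.

```bash
python3 - <<'E'
from fit import *
q=np.array([(-50,50,6),(50,50,6),(50,-50,6),(-50,-50,6),(0,35,6),(0,-35,6)],float)
ps=sc([(350,40),(437,270),(165,370),(143,103),(348,166),(153,236)],(200,225),8)
pt=sc([(563,286),(548,92),(741,87),(755,272),(586,188),(716,181)],(392,130),6,(490,0))
X=lambda p,q:R.from_euler('xyz',[p[3],p[4],p[2]]).apply(q)+[p[0],p[1],133.5+p[5]]
for w in((1,0),(0,1),(1,1)):
    f=lambda p:np.r_[w[0]*(proj("scene",X(p,q))-ps).ravel(),w[1]*(proj("top",X(p,q))-pt).ravel(),.1*p[5]]
    r=least_squares(f,[607,-200,.06,0,0,0],loss='soft_l1');print(r.x.round(3),"rms",np.sqrt((f(r.x)**2).sum()/(12*sum(w))).round(2))
to(0,0,0)
E
```

```text
[ 6.07173e+02 -1.98500e+02  4.00000e-02  1.50000e-02  2.10000e-02
 -1.98100e+00] rms 2.27
[ 6.06081e+02 -1.97814e+02  7.50000e-02 -4.50000e-02 -9.00000e-02
  2.09800e+00] rms 0.41
[ 6.06919e+02 -1.98900e+02  5.90000e-02 -4.00000e-02 -0.00000e+00
 -2.49400e+00] rms 1.71
t 10.13 pos [ 613.7 -290.6  116.3] rot [-3.141e+00  1.000e-03 -3.080e+00] F [-0.3  0.6 -2.2] gap 20.0 -> shift [594.7 328.  115.7] turn 0
```

```bash
python3 - <<'E'
from fit import *
q=np.array([(-50,50,6),(50,50,6),(50,-50,6),(-50,-50,6),(0,35,6),(0,-35,6)],float)
ps=sc([(350,40),(437,270),(165,370),(143,103),(348,166),(153,236)],(200,225),8)
pt=sc([(563,286),(548,92),(741,87),(755,272),(586,188),(716,181)],(392,130),6,(490,0))
k=[0,1,2,4,5]
for tilt in(0,1):
  X=lambda p,q:R.from_euler('xyz',[tilt*p[3],tilt*p[4],p[2]]).apply(q)+[p[0],p[1],133.5+tilt*p[5]]
  for w in((1,0),(0,1),(1,1)):
    f=lambda p:np.r_[w[0]*(proj("scene",X(p,q[k]))-ps[k]).ravel(),w[1]*(proj("top",X(p,q))-pt).ravel(),.1*p[5],3*p[3:5]]
    r=least_squares(f,[607,-200,.06,0,0,0]);print(tilt,w,r.x.round(3),"rms",np.sqrt((f(r.x)**2).sum()/(11*sum(w))).round(2))
E
```

```text
0 (1, 0) [ 6.09029e+02 -1.99796e+02  6.80000e-02  0.00000e+00  0.00000e+00
  0.00000e+00] rms 0.4
0 (0, 1) [ 6.06232e+02 -1.98081e+02  6.70000e-02  0.00000e+00  0.00000e+00
  0.00000e+00] rms 0.51
0 (1, 1) [ 6.07565e+02 -1.98984e+02  6.40000e-02  0.00000e+00  0.00000e+00
  0.00000e+00] rms 0.59
1 (1, 0) [ 6.09813e+02 -1.99908e+02  7.50000e-02 -1.70000e-02 -2.90000e-02
  9.75000e-01] rms 0.37
1 (0, 1) [ 6.06013e+02 -1.97616e+02  7.30000e-02 -3.50000e-02 -8.00000e-02
  2.74500e+00] rms 0.43
1 (1, 1) [ 6.07430e+02 -1.99482e+02  7.10000e-02 -1.60000e-02 -4.20000e-02
 -3.85500e+00] rms 0.47
```

Relative to the deck, the plate centre is about −5.3 mm along the slope direction (−5.5 wanted) and within 0.5 mm in y. I'll lower until its upslope edge touches, then follow the arc about that edge.

Request:
{"api": "move_arm", "payload": {"targets": [0,0,8,0,1,0,0,16,0,1,0,0,22,0,1,0,0,25,0,1,0,0,25,0,1,0,0,25,0,1]}}

```text
time_s: 10.63
ee_pos: [613.1, -290.2, 90.2]
tcp_rot: [3.141, -0.001, -3.079]
ft_force: [-0.0, 0.3, -1.8]
finger_gap: 20.1
grasp_force: 58.8
```

Request:
{"api": "move_arm", "payload": {"targets": [0,0,1,0,1,0,0,2,0,1,0,0,3,0,1,0,0,3,0,1]}}

```text
time_s: 10.97
ee_pos: [613.7, -290.5, 88.1]
tcp_rot: [-3.141, 0.001, -3.08]
ft_force: [-0.7, 0.6, 0.2]
finger_gap: 20.0
grasp_force: 58.9
```

Request:
{"api": "move_arm", "payload": {"targets": [0,0,1,0,1,0,0,2,0,1,0,0,3,0,1,-0.1,0,4,0,1,-0.2,0,4,0,1]}}

```text
time_s: 11.38
ee_pos: [614.1, -290.6, 84.5]
tcp_rot: [-3.141, 0.001, -3.08]
ft_force: [-2.9, 0.4, 3.7]
finger_gap: 20.1
grasp_force: 59.3
```

Request:
{"api": "move_arm", "payload": {"targets": [-0.1,0,1,0,1,-0.2,0,2,0,1,-0.4,0,3,0,1,-0.5,0,4,0,1,-0.5,0,4,0,1]}}

```text
time_s: 11.8
ee_pos: [614.9, -290.8, 80.8]
tcp_rot: [-3.141, 0.002, -3.08]
ft_force: [-3.2, 0.4, 5.7]
finger_gap: 20.0
grasp_force: 59.6
```

```bash
python3 - <<'E'
from fit import *
to(0,0,0)
# automatic check: predicted corners/holes for pivoted (10deg) vs level plate against image edges
a=cams.get_image("scene");cv2.imwrite("pics/f_s.png",a[:,:,::-1])
b=cams.get_image("top");cv2.imwrite("pics/f_t.png",b[:,:,::-1])
q=np.array([(-50,50,6),(50,50,6),(50,-50,6),(0,35,6),(0,-35,6)],float)
s=sense();y=s["tcp_rot"][2]+np.pi
for roll,th in((0,0),(0,10),(.06,0)):
    X=R.from_euler('z',y).apply(R.from_euler('xy',[roll,-np.radians(th)]).apply(q+[0,91,0]))+s["ee_pos"]+[0,0,16.9]
    print(roll,th,proj("scene",X).round(1).tolist())
g=cv2.cvtColor(a,cv2.COLOR_RGB2GRAY)
# right edge / corners: bright region mask
m=(g[225:300,195:270]>190).astype(np.uint8)
n,l,st,c=cv2.connectedComponentsWithStats(m)
for i in range(1,n):
    if st[i,4]>30:
        cs=max(cv2.findContours((l==i).astype(np.uint8),cv2.RETR_EXTERNAL,cv2.CHAIN_APPROX_NONE)[0],key=len)
        print(st[i],(cv2.approxPolyDP(cs,1.5,True).reshape(-1,2)+[195,225]).tolist())
E
```

```text
t 11.8 pos [ 614.9 -290.8   80.8] rot [-3.141e+00  2.000e-03 -3.080e+00] F [-3.2  0.4  5.7] gap 20.0 -> shift [595.9 328.2  79.6] turn 0
0 0 [[244.4, 234.9], [255.2, 263.9], [221.6, 276.1], [244.8, 251.0], [221.6, 259.2]]
0 10 [[244.7, 236.2], [254.7, 262.2], [220.9, 274.3], [244.7, 250.7], [221.5, 258.9]]
0.06 0 [[243.8, 233.7], [254.7, 262.8], [221.3, 275.8], [244.3, 249.9], [221.3, 258.8]]
[ 37  17  22  28 276] [[246, 242], [243, 246], [246, 250], [241, 250], [232, 269], [253, 261]]
[ 4 36  7  7 37] [[199, 262], [200, 267], [205, 265], [203, 261]]
```

The contact force has levelled off at about 7.5 N, and the far corner at (253,261) fits a 10° pivot. The plate is turning in the grip as intended, so I'll continue along the arc.

Request:
{"api": "move_arm", "payload": {"targets": [-0.2,0,1,0,1,-0.4,0,2,0,1,-0.7,0,3,0,1,-0.9,0,4,0,1,-0.9,0,4,0,1]}}

```text
time_s: 12.32
ee_pos: [615.6, -290.9, 76.8]
tcp_rot: [-3.141, 0.001, -3.08]
ft_force: [-3.3, 1.3, 5.3]
finger_gap: 19.7
grasp_force: 58.4
```

Request:
{"api": "move_arm", "payload": {"targets": [-0.3,0,1,0,1,-0.6,0,2,0,1,-0.9,0,3,0,1,-1.3,0,4,0,1,-1.3,0,4,0,1]}}

```text
time_s: 12.73
ee_pos: [616.5, -290.6, 72.4]
tcp_rot: [-3.141, 0.0, -3.08]
ft_force: [-2.7, 0.9, 4.4]
finger_gap: 19.6
grasp_force: 58.3
```

Force is steady and there is no jam at pin-tip height, so the pins are in the holes. Now the last few millimetres.

Request:
{"api": "move_arm", "payload": {"targets": [-0.4,0,1,0,1,-0.8,0,2,0,1,-1.2,0,3,0,1,-1.6,0,4,0,1,-1.7,0,4.5,0,1,-1.7,0,4.5,0,1]}}

```text
time_s: 13.23
ee_pos: [617.8, -290.2, 67.9]
tcp_rot: [3.141, -0.001, -3.079]
ft_force: [-4.7, 0.5, 6.8]
finger_gap: 19.9
grasp_force: 58.4
```

```bash
python3 - <<'E'
from fit import *
to(0,0,0)
a=cams.get_image("scene");cv2.imwrite("pics/g_s.png",a[:,:,::-1])
E
```

```text
t 13.23 pos [ 617.8 -290.2   67.9] rot [ 3.141e+00 -1.000e-03 -3.079e+00] F [-4.7  0.5  6.8] gap 19.9 -> shift [598.5 328.   68.4] turn 0
```

The bar's underside is at about 84.8 mm, which is the seated height. I'll release and rise.

Request:
{"api": "move_arm", "payload": {"targets": [0,0,0,0,0.72,0,0,0,0,0.68,0,0,0,0,0.62,0,0,0,0,0.57,0,0,0,0,0.57,0,0,0,0,0.57,0,0,0,0,0.57]}}

```text
time_s: 13.87
ee_pos: [618.1, -290.1, 67.1]
tcp_rot: [-3.142, -0.0, -3.08]
ft_force: [0.1, -0.2, 0.1]
finger_gap: 36.1
grasp_force: 0.0
```

Request:
{"api": "move_arm", "payload": {"targets": [0,0,-4,0,0.57,0,0,-10,0,0.57,0,0,-18,0,0.57,0,0,-28,0,0.57,0,0,-40,0,0.57,0,0,-60,0,0.57,0,0,-85,0,0.57,0,0,-110,0,0.57,20,-30,-130,0,0.57,40,-60,-130,0,0.57,60,-80,-130,0,0.57,60,-80,-130,0,0.57,60,-80,-130,0,0.57]}}

```text
time_s: 14.95
ee_pos: [560.6, -377.7, 199.4]
tcp_rot: [-3.139, 0.001, -3.087]
ft_force: [-0.3, 0.8, -0.4]
finger_gap: 36.4
grasp_force: 0.0
```

```bash
python3 - <<'E'
from fit import *
to(0,0,0)
a=cams.get_image("scene");cv2.imwrite("pics/h_s.png",a[:,:,::-1]);b=cams.get_image("top");cv2.imwrite("pics/h_t.png",b[:,:,::-1])
q=np.array([(-50,50,6),(50,50,6),(50,-50,6),(-50,-50,6),(42,-102,3),(-42,-102,3),(0,35,8),(0,-35,8)],float)
X=R.from_euler('z',.063).apply(R.from_euler('y',-25,degrees=True).apply(q))+[612.9,-199.6,85]
for n,im,o in(("scene",a,(195,225)),("top",b,(390,130))):
    print(n,"pred",proj(n,X).round(1).tolist())
    sub=im[o[1]:o[1]+75,o[0]:o[0]+75].astype(int)
    m=((sub.min(2)>95)&(sub.max(2)-sub.min(2)<40)).astype(np.uint8)
    c=max(cv2.findContours(m,cv2.RETR_EXTERNAL,cv2.CHAIN_APPROX_NONE)[0],key=len)
    print((cv2.approxPolyDP(c,1.2,True).reshape(-1,2)+o).tolist())
    y=(sub[:,:,0]-sub[:,:,2]>25)&(sub[:,:,0]>90);yy,xx=np.nonzero(y);print("brass px",[(int(u+o[0]),int(v+o[1])) for u,v in zip(xx,yy)][:30])
E
```

```text
t 14.95 pos [ 560.6 -377.7  199.4] rot [-3.139e+00  1.000e-03 -3.087e+00] F [-0.3  0.8 -0.4] gap 36.4 -> shift [539.2 408.5 197.8] turn 0
scene pred [[246.4, 241.7], [254.6, 261.7], [220.9, 273.9], [214.4, 253.0], [202.9, 279.3], [198.2, 261.4], [245.3, 252.7], [222.3, 260.9]]
[[245, 241], [231, 246], [226, 250], [215, 253], [213, 257], [200, 261], [199, 264], [203, 279], [219, 273], [223, 274], [254, 262]]
brass px [(233, 225), (234, 225), (235, 225), (236, 225), (237, 225), (238, 225), (239, 225), (240, 225), (241, 225), (242, 225), (234, 226), (235, 226), (236, 226), (237, 226), (238, 226), (239, 226), (240, 226), (241, 226), (242, 226), (235, 227), (236, 227), (237, 227), (238, 227), (239, 227), (240, 227), (241, 227), (236, 228), (237, 228), (238, 228), (244, 251)]
top pred [[400.6, 177.4], [401.0, 148.2], [431.4, 146.8], [430.3, 176.1], [446.9, 148.2], [445.7, 172.9], [405.4, 162.9], [426.5, 161.9]]
[[447, 149], [433, 149], [431, 147], [401, 149], [400, 178], [416, 178], [429, 176], [432, 173], [444, 173]]
brass px [(426, 161), (405, 162), (426, 162), (427, 162), (405, 163), (406, 163), (426, 163), (427, 163), (405, 164), (406, 164)]
```

The plate outline is within about 1 px of the fully seated prediction in both cameras. Brass pin tips show through both holes, at top (405,163) and (426,162). I'm handing in.

```bash
python3 -c "
from cell import job
print(job.hand_in())"
```

```text
the job is handed in; nothing more can be done
None
```

I slid plate_wide to overhang the riser, picked it up by its cross bar, set it over both pins flat on the deck, let go and handed the job in. Both camera views matched the seated pose to within about 1 pixel; no verdict was returned.

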